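# Refit the filters of a bench dust extractor and lock them with the bayonet knob

## Task

Refit the dust extractor's filters: lay the white fine filter squarely on the black gasket, let go of it, then lay the blue coarse filter squarely on top so that the two make one neat pile. Take the orange bayonet knob from its wooden block, put it through both filters with its handle crosswise, press it in against the sprung gasket and give it a quarter turn clockwise to its stop. Finish with the knob still gripped in the fingers and held there, fully home, for the seal check, and leave the other things on the bench where they are.

Things in the scene. Friction and masses are not known exactly. Their poses are not given: they have to be found in the camera images.
- extractor: Low dust extractor, fixed: grey top, blue base, 240 (x) x 190 (y) x 100 mm high. Origin: centre of its underside; z up, x along its long side. On its top a black gasket, inside that a steel bayonet plate. Green dots on the top mark the direction of the bayonet's slots (+y and -y); red dots, close to the x direction, mark where the handle points when locked.
- socket (a point): Centre of the bayonet hole, on the plate's upper face, level with the housing's top (100 mm up); axes as the extractor's. Hole 24 mm across; two slots 13 mm wide reach 21.5 mm from the centre along +y and -y. Plate 6 mm thick, cavity 36 mm deep. Below the plate, lugs turn only clockwise seen from above, 1.5 rad from the slots to a fixed stop; the plate then keeps them down.
- gasket (a joint): How far the black gasket is pressed down, m: 0 free, 0.007 end of travel. It is an oblong rubber frame, 118 (extractor x) x 62 mm (extractor y), centred on the socket, top 12 mm above it when free. Sprung: gives from 4 N, then 2 N more per mm (10 N at 3 mm, 14 N at 5 mm).
- fine_filter: White rigid filter cassette, loose, lying flat: 120 (x) x 64 (y) x 16 mm thick, 0.06 to 0.13 kg, with a 46 mm round hole through its middle. Origin: centre of its underside; z up. Goes on the gasket, long side along the extractor's x (either way round).
- coarse_filter: Blue rigid filter cassette, same size, weight and axes as the white one. Goes on top of the white one, edges flush.
- knob: Orange bayonet knob, loose, standing in the block's hole, 0.08 to 0.17 kg. Origin: centre of the underside of its flange (58 mm across, 6 mm thick), z up. Above, a straight handle, 56 mm along x, 16 mm along y, from 6 to 40 mm above the origin. Below, a steel shaft 18 mm across to 58 mm under the origin, its tip tapered. Resting on the piled filters, the flange is 44 mm above the socket.
- knob_lugs (a point): On the knob's axis, 47 mm below its origin, at the upper face of its two lugs, which point along the knob's +x and -x, in line with the handle: tips 18 mm from the axis, 8 mm wide, 7 mm tall. They clear the plate for turning with the flange 40 mm or less above the socket (gasket 4 mm or more; 5 mm is good). Locked and let rise, the flange is 41 mm above it.
- knob_block: Wooden block, fixed to the bench, 100 (x) x 120 (y) x 70 mm high, with a 43 mm round hole, 64 mm deep, in the middle of its top, in which the knob stands with its flange on the block. Origin: centre of its underside.
- carton: Cardboard carton of screws, 110 x 75 x 60 mm high. Leave alone.
- tape_roll: Roll of paper tape lying flat, 92 mm across, 25 mm high. Leave alone.
- sanding_block: Cork sanding block, 100 x 62 x 22 mm. Leave alone.
- hammer: Hammer lying on the bench. Leave alone.
- filling_knife: Filling knife lying on the bench, 200 mm long. Leave alone.
- screwdriver: Screwdriver lying on the bench. Leave alone.
- dust_brush: Brush lying on the bench. Leave alone.
Things that resemble listed ones, but are neither listed nor needed, are in the scene too. Several things look just like the coarse_filter: the one meant starts nearest to the robot's base.

How it is judged:
On the way, in this order (a step that is already met when the one before it is completed fails the run):
1. the white fine filter lies squarely on the gasket, let go (horizontal distance between fine_filter and socket below 0.005 m and angle between the x axis of fine_filter and the x axis of extractor, either way round below 0.1 rad and z of fine_filter in the frame of extractor below 0.115 m and angle between fine_filter's own z axis and vertical below 0.06 rad and contact force between the fingers and fine_filter below 0.1 N and linear speed of fine_filter below 0.02 m/s), for 0.2 s.
2. the blue coarse filter lies squarely on the white one, let go (horizontal distance between each of fine_filter, coarse_filter and socket below 0.005 m and angle between the x axis of each of fine_filter, coarse_filter and the x axis of extractor, either way round below 0.1 rad and z of fine_filter in the frame of extractor below 0.115 m and angle between each of fine_filter, coarse_filter's own z axis and vertical below 0.06 rad and z of coarse_filter in the frame of extractor below 0.131 m and contact force between the fingers and coarse_filter below 0.1 N and linear speed of coarse_filter below 0.02 m/s), for 0.2 s.
3. the knob is through both filters and pressed in against the gasket, handle still crosswise (horizontal distance between knob and socket below 0.005 m and z of knob in the frame of extractor below 0.1415 m and value of joint gasket above 0.002 m and angle between the x axis of knob and the y axis of extractor, either way round below 0.35 rad), for 0.05 s.
At the end, for the whole second after the job is handed in: Both filters piled on the gasket, within 6 mm and 0.12 rad of square; knob upright and home (flange under 43 mm above the socket, within 5 mm of centre), gasket pressed 1.5 mm or more, handle within 0.3 rad of the extractor's long side, and the fingers still grip it with over 3 N, at rest (horizontal distance between each of fine_filter, coarse_filter and socket below 0.006 m and angle between the x axis of each of fine_filter, coarse_filter and the x axis of extractor, either way round below 0.12 rad and z of fine_filter in the frame of extractor below 0.115 m and angle between each of fine_filter, coarse_filter's own z axis and vertical below 0.06 rad and z of coarse_filter in the frame of extractor below 0.131 m and horizontal distance between knob and socket below 0.005 m and z of knob in the frame of extractor below 0.143 m and value of joint gasket above 0.0015 m and angle between the x axis of knob and the x axis of extractor, either way round below 0.3 rad and angle between knob's own z axis and vertical below 0.08 rad and contact force between the fingers and knob above 3 N and linear speed of knob below 0.02 m/s and angular speed of knob below 0.2 rad/s); the arm keeps its last pose, push and grip.
It fails at once if a bystander (carton, tape, sanding block, hammer, knife, screwdriver, brush) is shifted more than 30 mm (distance of any of carton, tape_roll, sanding_block, hammer, filling_knife, screwdriver, dust_brush from where it was at the start of the episode above 0.03 m).
It also fails if it takes over 67 s, if anything falls off the work surface, if the arm or the gripper's body presses on something with over 40 N, if the wrist force passes 120 N, or if a joint passes its speed limit or range.

## Robot

A 6-joint arm with a two-finger parallel gripper is mounted at the origin on the work surface. World frame = base frame: x ahead of the robot, y to its left, z up, the work surface at z = 0. Lengths are in m, angles in rad, forces in N, time in s.
With the tool pointing down it reaches from about 0.35 to 0.775 m from the base axis. Payload 5.5 kg.
Tool frame: the origin (TCP) lies at the very end of the fingers, on their centre line; the grasp point (between the pads) lies 19 mm behind it; y points along the fingers, z is the direction in which the jaws open and shut, and the axes are right-handed (so a half turn about y gives the same grasp; the last joint's range is limited). The gripper opens to 85 mm and grips with 20 to 120 N. Pads are 22 mm wide; open, the fingers measure 114 mm over their backs; the gripper's body (76 mm by 85 mm) begins 54 mm behind the grasp point. The pads swing forward as they close: fully open they stand 13 mm farther back than shut.
Start: joints at [1.141, 0.313, 0.046, 1.304, 0, 1.431], TCP at [0.164, 0.551, 0.231] pointing down, gripper open.
Joint ranges: [-2.76, 2.76], [-0.86, 1.69], [-1.03, 1.26], [-2.2, 2.34], [-1.47, 1.5], [-3.14, 3.14]. Speed limits (rad/s): [2.57, 2.57, 3.14, 3.14, 3.14, 3.14].

## Interface

Orientations are given as a unit quaternion [w, x, y, z].
In Python, from workcell import env gives the robot as it stands.
- The arm moves only by the shell command python3 -m inch 'ROWS' [OPENING] [FORCE]. ROWS is JSON, a list that holds one entry, the list of rows, each a list of 4 numbers: the shift along the tool's x, y, z in mm, then the turn about the tool's y in degrees. In form: [[[tx, ty, tz, spin], ...]]. A call has 1 to 10 rows; each row is the pose to reach, as a shift and turn from the pose commanded when the call began, along the tool's axes at that moment; what a row does not reach only later rows make up. A row lasts 1/10 s, in which the tool goes at most 50 mm and 8.59 degrees, less where a joint would pass 70% of its speed; a pose out of reach is approached as far as the arm can. A call with a gripper value outside its range is refused whole. OPENING is the finger opening in mm, from 0 to 85.4, set as the call begins (- or left out, the last holds). The fingers move at their own pace and stop on an object; FORCE is the grip in N (left out, the last holds). Time passes only in rows, so rows that repeat a pose let the fingers close. It gives the time, the measured TCP pose, the force and the opening at its end, in the units of the state.
- env.get_state(): the state, without advancing time (a new reading comes with each control period).
- env.read_camera(name): name is "scene" or "side" or "wrist"; returns the picture (400x640x3 uint8, blue, green, red); there is no depth.
- env.camera_model(name): a dict with "fx", "fy", "cx", "cy" (pixels), "distortion" ([k1, k2, p1, p2, k3] as OpenCV has them; the pictures are not rectified), "R" (3x3) and "t" (3): a world point X has camera coordinates R X + t; the wrist camera has in their place "mount" (4x4, takes a point from camera to tool coordinates, whose origin is the TCP and whose axes are the tool frame's). Camera axes: x right, y down, z forward; pixel columns grow to the right and rows downward; lengths in m; the calibration is good to about 2 mm. A picture is of the moment at which its call begins: read the wrist's pose just before it. camera_model takes no time and is no camera call.
- env.hand_in(): hands the job in, once; it reports no verdict.
The state is a dict: "clock": time; "joint_pos": joint angles; "qvel": joint speeds; "tau": joint torques, N m; "tcp_pos": TCP position; "orientation": TCP orientation; "wrist_force": force on the tool from outside, world axes, zero at the start; "ft_torque": the same for the moment, N m; "finger_gap": finger opening in m.
Only numpy, scipy, OpenCV 4.12 (cv2) and the standard library are available. Lean on these libraries where they do the work, as an engineer would, in place of code of your own. Each camera call takes 0.05 s, during which the arm holds its last target.

## Working session

There is one attempt and no reset: what is moved stays moved. The work goes in short steps, Python scripts to look and compute and a shell command to move; the robot and the scene stay as the last step left them, time stands still between calls to the robot, and variables do not carry over. Pictures are saved under pics/ and viewed, and the job is handed in when it is done.

```bash
ls; mkdir -p pics
python3 - <<'E'
from workcell import env
import cv2
s=env.get_state(); print(s)
for n in ["scene","side","wrist"]:
    m=env.camera_model(n); print(n,m)
    cv2.imwrite(f"pics/{n}0.png",env.read_camera(n))
E
```

```text
pics
{'clock': 0.0, 'joint_pos': array([1.14139671e+00, 3.13979534e-01, 4.49750937e-02, 1.30359714e+00,
       1.08894127e-05, 1.43119521e+00]), 'qvel': array([ 0.00108429,  0.00020991,  0.00067829, -0.00070081, -0.00042559,
       -0.00107047]), 'tau': array([-4.77125977e-04, -4.80628073e+01,  2.98533690e+01,  1.94357074e-02,
       -1.48620570e-04, -1.40031040e-05]), 'tcp_pos': array([0.16410327, 0.55055202, 0.23041915]), 'orientation': array([-0.69908482,  0.70030786, -0.10228388,  0.1019182 ]), 'wrist_force': array([-0.49674977,  0.59000467, -0.48841324]), 'ft_torque': array([ 0.00356062,  0.00828325, -0.04380505]), 'finger_gap': 0.08572348111617138}
scene {'fx': 372.2140692747299, 'fy': 372.2140692747299, 'cx': 317.01025445256414, 'cy': 202.99074492994893, 'distortion': array([0.01912888, 0.        , 0.        , 0.        , 0.        ]), 'R': array([[ 0.76057845,  0.64923592,  0.00362579],
       [ 0.49472041, -0.57592927, -0.65081272],
       [-0.4204428 ,  0.49678788, -0.75922964]]), 't': array([-0.37419313, -0.24948388,  1.49126042])}
side {'fx': 492.14399240347825, 'fy': 492
[... 195 characters left out ...]
86783],
       [-0.39745867, -0.3817573 , -0.83443872],
       [ 0.58032016,  0.59983415, -0.55084254]]), 't': array([-0.41235983,  0.29722395,  1.43626034])}
wrist {'fx': 324.5157773082818, 'fy': 324.5157773082818, 'cx': 316.0463957468261, 'cy': 192.37309963581518, 'distortion': array([0.02285754, 0.        , 0.        , 0.        , 0.        ]), 'mount': array([[-1.55306512e-04,  9.60474426e-01,  2.78368196e-01,
        -7.09155191e-02],
       [-2.10300218e-04, -2.78368224e-01,  9.60474408e-01,
        -1.43642041e-01],
       [ 9.99999966e-01,  9.06270377e-05,  2.45220379e-04,
        -9.87731650e-04],
       [ 0.00000000e+00,  0.00000000e+00,  0.00000000e+00,
         1.00000000e+00]])}
```

View pics/scene0.png

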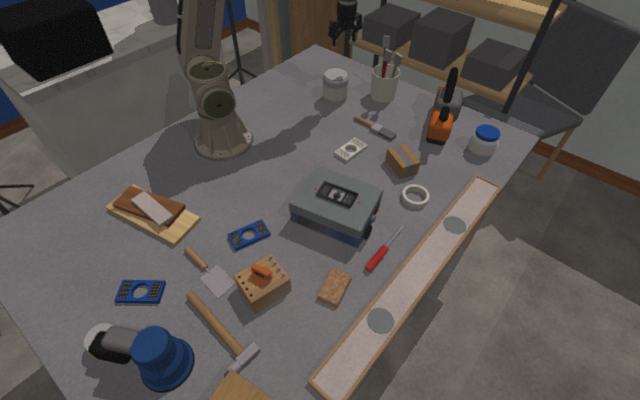

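View pics/side0.png

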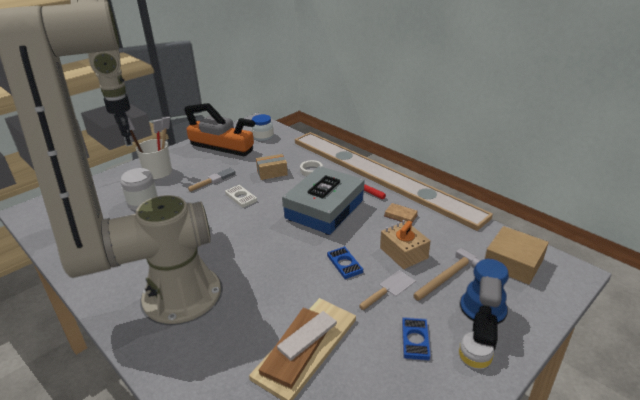

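View pics/wrist0.png

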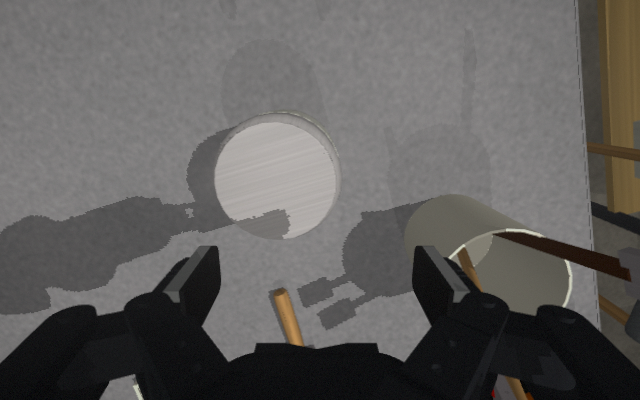

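```bash
cat > h.py <<'E'
import numpy as np, cv2
from workcell import env
from scipy.spatial.transform import Rotation as Rn
def K(m): return np.array([[m['fx'],0,m['cx']],[0,m['fy'],m['cy']],[0,0,1]])
def tcpT(s):
    T=np.eye(4); q=s['orientation']; T[:3,:3]=Rn.from_quat([q[1],q[2],q[3],q[0]]).as_matrix(); T[:3,3]=s['tcp_pos']; return T
def ext(name,s=None):
    m=env.camera_model(name)
    if name!='wrist': return m,np.array(m['R']),np.array(m['t'])
    T=tcpT(s)@np.array(m['mount']); 
    return m,T[:3,:3].T,-T[:3,:3].T@T[:3,3]
def unproj(name,uv,z,s=None):
    m,R,t=ext(name,s)
    p=cv2.undistortPoints(np.array(uv,float).reshape(-1,1,2),K(m),np.array(m['distortion'])).reshape(-1,2)
    d=np.c_[p,np.ones(len(p))]@R; c=-R.T@t
    return c+d*((z-c[2])/d[:,2])[:,None]
def proj(name,X,s=None):
    m,R,t=ext(name,s)
    return cv2.projectPoints(np.array(X,float).reshape(-1,3),cv2.Rodrigues(R)[0],t,K(m),np.array(m['distortion']))[0].reshape(-1,2)
def crop(img,x,y,w,h,f,out): cv2.imwrite(out,cv2.resize(img[y:y+h,x:x+w],None,fx=f,fy=f,interpolation=cv2.INTER_CUBIC))
E
python3 - <<'E'
from h import *
a=cv2.imread('pics/scene0.png');b=cv2.imread('pics/side0.png')
crop(a,220,120,200,150,4,'pics/c1.png'); crop(b,215,150,200,150,4,'pics/c2.png'); crop(a,220,210,120,90,6,'pics/c3.png')
for n,u,z in [('scene',(350,150),.016),('side',(240,195),.016),('scene',(249,235),.016),('side',(344,263),.016),('scene',(338,193),.112),('side',(324,187),.112),('scene',(262,268),.1),('side',(404,230),.1),('scene',(140,292),.016)]: print(n,u,unproj(n,[u],z))
E
```

```text
scene (350, 150) [[0.42795269 0.27052537 0.016     ]]
side (240, 195) [[0.41646574 0.27704864 0.016     ]]
scene (249, 235) [[ 0.42992821 -0.25665266  0.016     ]]
side (344, 263) [[ 0.41220156 -0.25933995  0.016     ]]
scene (338, 193) [[ 0.58218203 -0.00566107  0.112     ]]
side (324, 187) [[ 0.56859081 -0.01650355  0.112     ]]
scene (262, 268) [[ 0.58968332 -0.34187222  0.1       ]]
side (404, 230) [[ 0.58053944 -0.35200587  0.1       ]]
scene (140, 292) [[ 0.34393338 -0.58662158  0.016     ]]
```

View pics/c1.png

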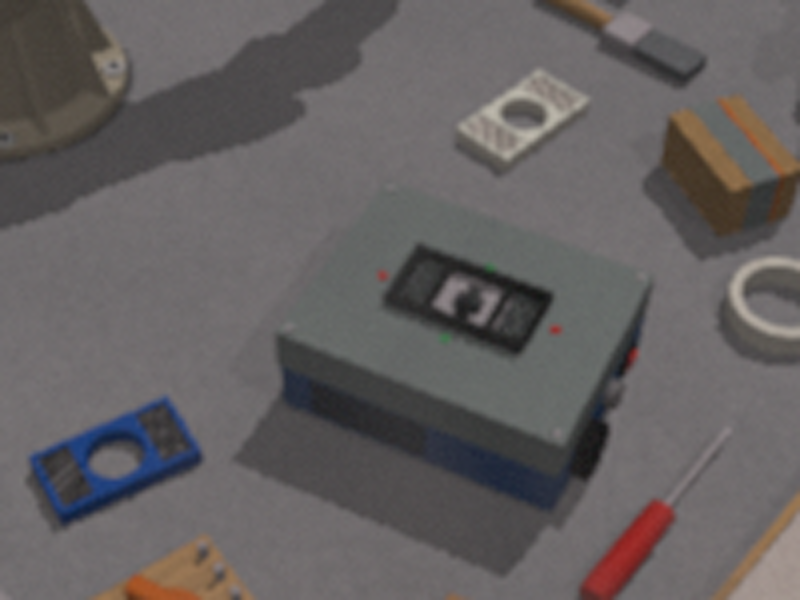

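View pics/c2.png

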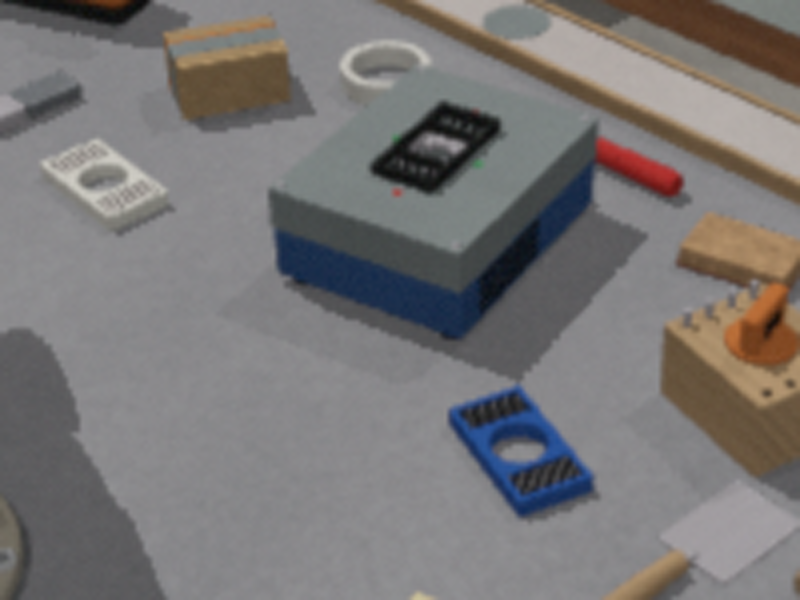

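View pics/c3.png

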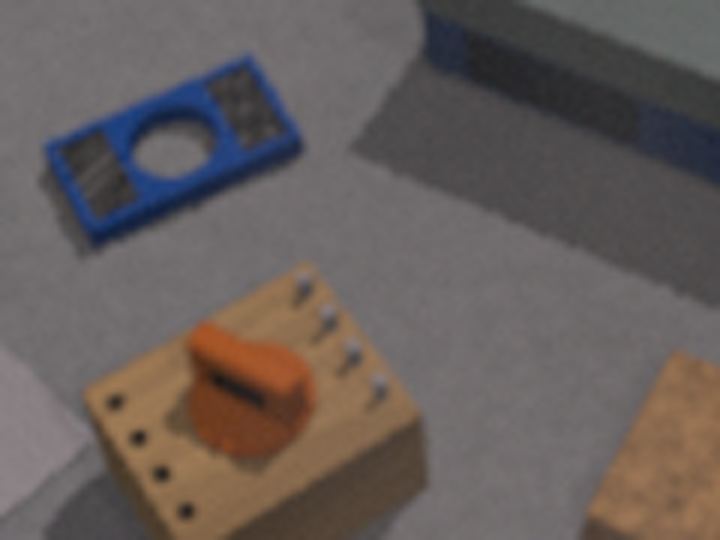

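Run:
```python
from h import *
def A(p): return np.array(p,float)/4-.375+[220,120]
def B(p): return np.array(p,float)/4-.375+[215,150]
for nm,z,a,b in [('ext corners',.1,[(390,187),(652,275),(562,442),(280,335)],[(425,68),(598,122),(462,250),(272,190)]),
 ('red,green',.1,[(382,275),(556,329),(490,268),(446,337)],[(397,192),(476,112),(397,138),(477,163)]),
 ('white',.016,[(457,130),(541,70),(590,100),(500,160),(524,113)],[(42,163),(98,138),(168,190),(113,220),(103,178)]),
 ('blue',.016,[(30,458),(168,400),(202,450),(65,512),(117,456)],[(450,413),(520,387),(592,483),(523,507),(519,446)])]:
    print(nm); print(np.c_[unproj('scene',A(a),z)[:,:2],unproj('side',B(b),z)[:,:2]].round(4))
s=env.get_state();print(tcpT(s).round(3))
```

```text
ext corners
[[ 0.4475  0.0522  0.6718  0.1045]
 [ 0.6715  0.1116  0.712  -0.0742]
 [ 0.7148 -0.0689  0.49   -0.1237]
 [ 0.4896 -0.1277  0.4399  0.0532]]
red,green
[[ 0.5081 -0.0287  0.5113 -0.0254]
 [ 0.6472  0.0158  0.6491  0.0159]
 [ 0.5688  0.0334  0.5699  0.0358]
 [ 0.5878 -0.046   0.59   -0.043 ]]
white
[[0.3885 0.2205 0.3963 0.3434]
 [0.3961 0.3445 0.4597 0.3408]
 [0.4596 0.3392 0.4507 0.221 ]
 [0.4455 0.2141 0.3859 0.2186]
 [0.4223 0.2819 0.421  0.2808]]
blue
[[ 0.3753 -0.299   0.4097 -0.1887]
 [ 0.4157 -0.1881  0.4712 -0.2064]
 [ 0.4723 -0.2056  0.4273 -0.3221]
 [ 0.4345 -0.3151  0.3721 -0.3028]
 [ 0.4257 -0.2533  0.4193 -0.2543]]
[[ 0.958 -0.001  0.286  0.164]
 [-0.286 -0.001  0.958  0.551]
 [-0.    -1.    -0.001  0.231]
 [ 0.     0.     0.     1.   ]]
```

```bash
python3 -m inch '[[[160,0,-92,-50],[324,0,-185,-103],[324,0,-185,-103],[324,0,-185,-103],[324,0,-185,-103],[324,0,-185,-103],[324,80,-185,-103],[324,80,-185,-103],[324,80,-185,-103],[324,80,-185,-103]]]' 85 40; python3 -m inch '[[[0,0,0,-17],[0,0,0,-17],[0,0,0,-17]]]'
```

```text
clock: 1.15
tcp_pos: [0.4221, 0.2778, 0.1478]
orientation: [-0.601, 0.601, 0.371, -0.375]
wrist_force: [-1.2, 0.7, 0.1]
finger_gap: 0.0849
clock: 1.45
tcp_pos: [0.4218, 0.2809, 0.151]
orientation: [0.54, -0.539, -0.457, 0.457]
wrist_force: [-0.2, 0.1, -0.0]
finger_gap: 0.0849
```

```bash
cat >> h.py <<'E'
def az(s): T=tcpT(s); return np.degrees(np.arctan2(T[1,2],T[0,2]))
def mv(s,xyz,azd):
    """tool-axes shift mm and spin deg to reach world xyz, jaw azimuth azd"""
    T=tcpT(s); d=T[:3,:3].T@(np.array(xyz)-T[:3,3])*1000
    sp=-((azd-az(s)+180)%360-180); return d.round(1),round(sp,1)
E
python3 - <<'E'
from h import *
s=env.get_state(); print(az(s),s['joint_pos'].round(3))
im=env.read_camera('wrist'); cv2.imwrite('pics/w1.png',im)
E
```

```text
170.53693737890424 [ 0.429  0.223 -0.276  1.072  0.    -0.977]
```

View pics/w1.png

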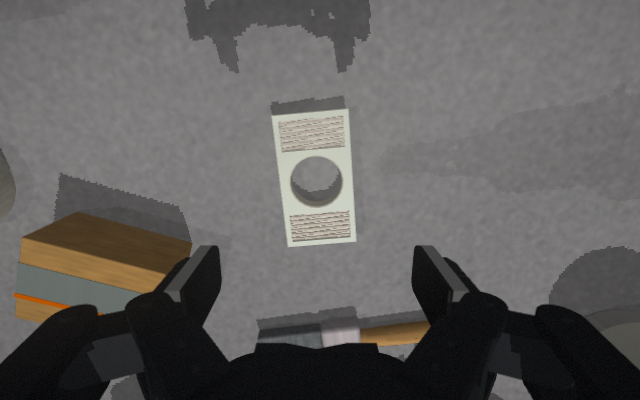

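Run:
```python
from h import *
s=env.get_state(); print(az(s),s['tcp_pos'])
c=unproj('wrist',[(273,114),(347,109),(356,241),(288,246),(316,181)],.016,s)[:,:2]
print(c.round(4), c[:4].mean(0))
for i,j in [(0,3),(1,2)]: print(np.degrees(np.arctan2(*(c[i]-c[j])[::-1])))
print(unproj('wrist',[(192,243),(80,212),(22,240)],.06,s)[:,:2])
cen=c[:4].mean(0); a=np.mean([np.degrees(np.arctan2(*(c[i]-c[j])[::-1])) for i,j in [(0,3),(1,2)]])
print(mv(s,[cen[0],cen[1],0.004],a+90), mv(s,[cen[0],cen[1],0.004],a-90))
```

```text
170.3501063732041 [0.42182787 0.28106236 0.15107975]
[[0.447  0.217 ]
 [0.3855 0.2234]
 [0.3941 0.343 ]
 [0.4577 0.3374]
 [0.4213 0.2798]] [0.4210794  0.28017544]
-95.07876841936385
-94.09968374388032
[[0.52380733 0.30211628]
 [0.59967576 0.26295412]
 [0.65092675 0.27736055]]
(array([ -1. , 147.1,   0.5]), np.float64(174.9)) (array([ -1. , 147.1,   0.5]), np.float64(-5.1))
```

```bash
python3 -m inch '[[[-1,40,0.5,-5],[-1,80,0.5,-5],[-1,120,0.5,-5],[-1,135,0.5,-5],[-1,147,0.5,-5],[-1,151,0.5,-5],[-1,154,0.5,-5],[-1,154,0.5,-5]]]' 85 40
python3 - <<'E'
from h import *
s=env.get_state(); print(az(s),s['tcp_pos'],s['wrist_force'])
cv2.imwrite('pics/w2.png',env.read_camera('wrist'))
E
```

```text
clock: 2.3
tcp_pos: [0.422, 0.2807, -0.0021]
orientation: [-0.519, 0.519, 0.48, -0.48]
wrist_force: [-0.2, 0.8, -0.1]
finger_gap: 0.0853
175.5029521628225 [ 0.4219651   0.28065955 -0.0020729 ] [-0.18722086  0.75639279 -0.14765886]
```

View pics/w2.png

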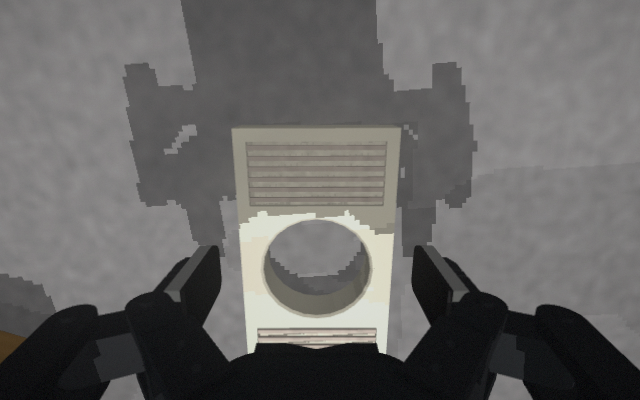

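```bash
python3 -m inch '[[[0,0,0,0],[0,0,0,0],[0,0,0,0],[0,0,0,0],[0,0,0,0]]]' 55 50
```

```text
clock: 2.85
tcp_pos: [0.4221, 0.2807, -0.0015]
orientation: [-0.519, 0.519, 0.481, -0.479]
wrist_force: [-1.0, -0.7, 5.5]
finger_gap: 0.0627
```

```bash
python3 -m inch '[[[0,-20,0,0],[0,-60,0,0],[0,-110,0,0],[0,-160,0,0],[0,-180,0,0],[0,-180,0,0],[0,-180,0,0]]]'
python3 - <<'E'
from h import *
s=env.get_state(); print(az(s),s['tcp_pos'],s['wrist_force'],s['finger_gap'])
print(mv(s,[.579,-.0055,.18],103.5))
cv2.imwrite('pics/w3.png',env.read_camera('wrist'))
E
```

```text
clock: 3.55
tcp_pos: [0.4213, 0.2803, 0.1774]
orientation: [-0.519, 0.519, 0.48, -0.48]
wrist_force: [0.1, -0.4, -1.3]
finger_gap: 0.0626
175.5285932418072 [0.42131695 0.28028664 0.17741882] [ 0.08974825 -0.41964025 -1.3100057 ] 0.06263663550459925
(array([-272.6,   -2.6, -179.5]), np.float64(72.0))
```

View pics/w3.png

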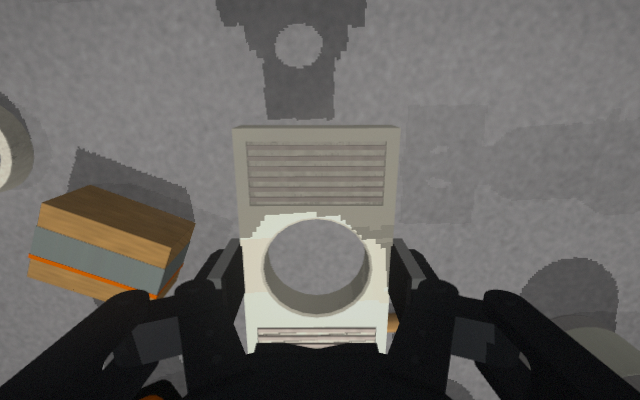

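Run:
```python
from h import *
s=env.get_state()
print(mv(s,[.676,.018,.18],103.5))
# filter offset in tool frame
T=tcpT(s)
p=unproj('wrist',[(234,128),(400,127)],T[2,3]+.0175,s)
print([(T[:3,:3].T@(q-T[:3,3])*1000).round(1) for q in p])
```

```text
(array([-241.3,   -3.9, -275. ]), np.float64(72.0))
[array([-60.5, -17.5, -30.8]), array([-60.8, -17.4,  32.6])]
```

```bash
python3 -m inch '[[[-30,-3,-34,8],[-60,-3,-69,17],[-90,-3,-103,25],[-120,-3,-137,34],[-150,-3,-172,42],[-180,-3,-206,50],[-210,-3,-240,58],[-241,-3,-275,66],[-241,-3,-275,72],[-241,-3,-275,72]]]'
python3 - <<'E'
from h import *
import time
s=env.get_state(); print(az(s),s['tcp_pos'],s['joint_pos'].round(2),s['finger_gap'])
cv2.imwrite('pics/w4.png',env.read_camera('wrist'))
E
```

```text
clock: 4.6
tcp_pos: [0.676, 0.0172, 0.1766]
orientation: [0.703, -0.702, -0.081, 0.084]
wrist_force: [0.1, 0.9, -0.3]
finger_gap: 0.0625
103.38266166767797 [0.67603076 0.01716573 0.17656395] [-0.09  0.54  0.25  1.29  0.   -0.33] 0.06250339135076816
```

View pics/w4.png

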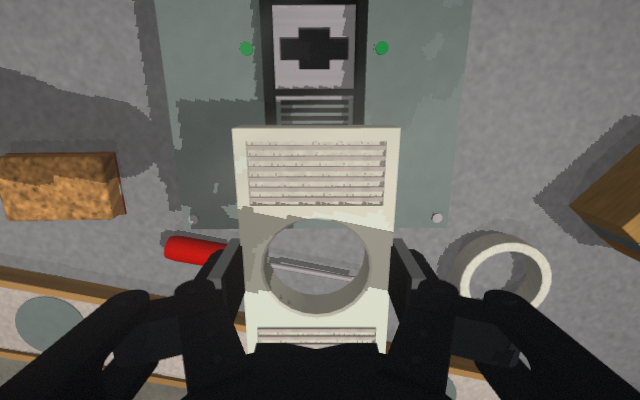

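Run:
```python
from h import *
s=env.get_state(); 
p=unproj('wrist',[(246,48),(382,48),(280,48),(349,48),(314,47.5),(194,219),(437,217)],.1,s); print(p[:,:2].round(4))
d=p[0]-p[1]; print(np.degrees(np.arctan2(d[1],d[0])))
d=p[5]-p[6]; print(np.degrees(np.arctan2(d[1],d[0])))
```

```text
[[ 0.5872 -0.0488]
 [ 0.5671  0.0339]
 [ 0.5821 -0.0282]
 [ 0.5719  0.0138]
 [ 0.5768 -0.0075]
 [ 0.7084 -0.0651]
 [ 0.6656  0.1052]]
-76.36015937681238
-75.91438569252315
```

Run:
```python
from h import *
s=env.get_state(); print(mv(s,[.5788,-.0073,.130],103.8))
```

```text
(array([-99.8,  47.8,  -2.1]), np.float64(-0.2))
```

```bash
python3 -m inch '[[[-50,0,-2,0],[-99.8,0,-2,0],[-99.8,0,-2,0],[-99.8,30,-2,0],[-99.8,44,-2,0],[-99.8,44,-2,0]]]'
python3 - <<'E'
from h import *
s=env.get_state(); print(az(s),s['tcp_pos'],s['wrist_force'])
cv2.imwrite('pics/w5.png',env.read_camera('wrist'))
cv2.imwrite('pics/s5.png',cv2.resize(env.read_camera('scene')[130:280,240:440],None,fx=4,fy=4))
E
```

```text
clock: 5.25
tcp_pos: [0.5772, -0.0052, 0.1339]
orientation: [0.703, -0.701, -0.083, 0.086]
wrist_force: [-0.1, 0.2, -0.9]
finger_gap: 0.0627
103.73405250657824 [ 0.57721578 -0.00523642  0.13385696] [-0.11112791  0.20974761 -0.91355774]
```

View pics/w5.png

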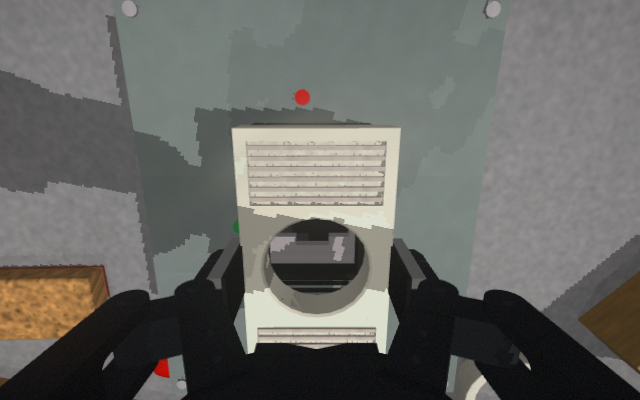

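View pics/s5.png

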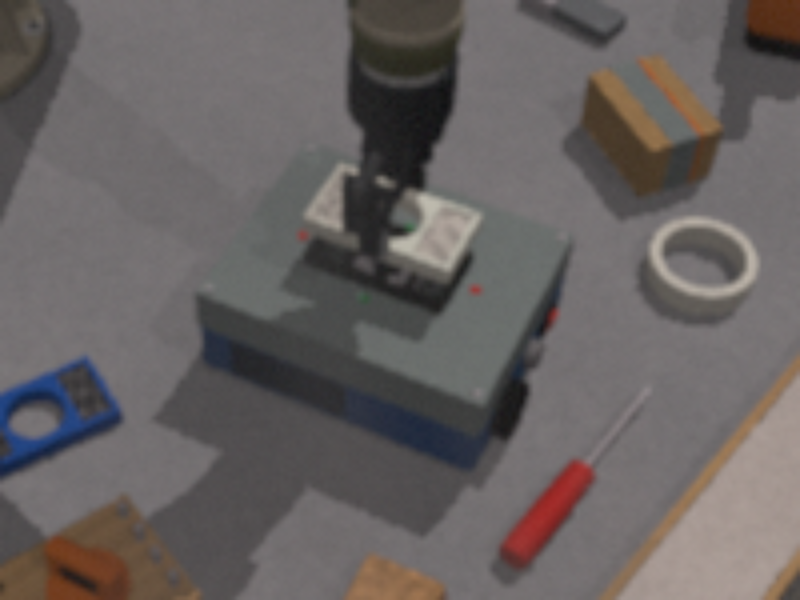

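Run:
```python
from h import *
s=env.get_state(); print(az(s),s['tcp_pos'],s['joint_pos'].round(3))
p=unproj('wrist',[(129,9),(493,9),(302,97),(237,227),(181,383)],.1,s)[:,:2]; print(p.round(4))
q=np.array([[ 0.7084,-0.0651],[ 0.6656,0.1052]])
print((p[:2].mean(0)+q.mean(0))/2, (p[0]+q[1])/2,(p[1]+q[0])/2)
a=np.radians(13.8); ex=np.array([np.cos(a),np.sin(a)]); ey=np.array([-ex[1],ex[0]])
for c in p: print((c-[.578,-.0065])@np.c_[ex,ey])
```

```text
103.68047779986343 [ 0.5794598  -0.00574618  0.13633699] [-0.149  0.366 -0.115  1.09   0.    -0.387]
[[ 0.4917 -0.1222]
 [ 0.4494  0.0513]
 [ 0.5115 -0.0306]
 [ 0.5929 -0.0515]
 [ 0.7151 -0.0687]]
[ 0.57877674 -0.00769195] [ 0.57865719 -0.00847901] [ 0.57889629 -0.00690488]
[-0.11138323 -0.09173747]
[-0.11111017  0.08679926]
[-0.07037897 -0.00757634]
[ 0.00372445 -0.04727497]
[ 0.11828467 -0.09310091]
```

Run:
```python
from h import *
P=[];
for i in range(8):
    im=env.read_camera('wrist'); s=env.get_state(); P.append(np.r_[s['tcp_pos'],az(s),s['wrist_force'][2],s['joint_pos'][:2]])
P=np.array(P); print(P.round(4)); print(P.mean(0))
cv2.imwrite('pics/w6.png',im)
```

```text
[[ 5.802000e-01 -6.000000e-03  1.370000e-01  1.036469e+02 -1.380000e-01
  -1.488000e-01  3.659000e-01]
 [ 5.806000e-01 -6.200000e-03  1.373000e-01  1.036246e+02 -4.118000e-01
  -1.490000e-01  3.658000e-01]
 [ 5.808000e-01 -6.400000e-03  1.374000e-01  1.036020e+02 -1.246200e+00
  -1.492000e-01  3.658000e-01]
 [ 5.809000e-01 -6.500000e-03  1.374000e-01  1.035871e+02 -1.146600e+00
  -1.494000e-01  3.659000e-01]
 [ 5.808000e-01 -6.600000e-03  1.372000e-01  1.035748e+02 -3.007000e-01
  -1.496000e-01  3.660000e-01]
 [ 5.807000e-01 -6.600000e-03  1.371000e-01  1.035601e+02 -1.077800e+00
  -1.497000e-01  3.661000e-01]
 [ 5.806000e-01 -6.700000e-03  1.369000e-01  1.035484e+02 -1.143200e+00
  -1.498000e-01  3.663000e-01]
 [ 5.805000e-01 -6.700000e-03  1.367000e-01  1.035458e+02 -7.972000e-01
  -1.499000e-01  3.664000e-01]]
[ 5.80630972e-01 -6.47725214e-03  1.37111061e-01  1.03586190e+02
 -7.82686113e-01 -1.49422885e-01  3.66012350e-01]
```

View pics/w6.png

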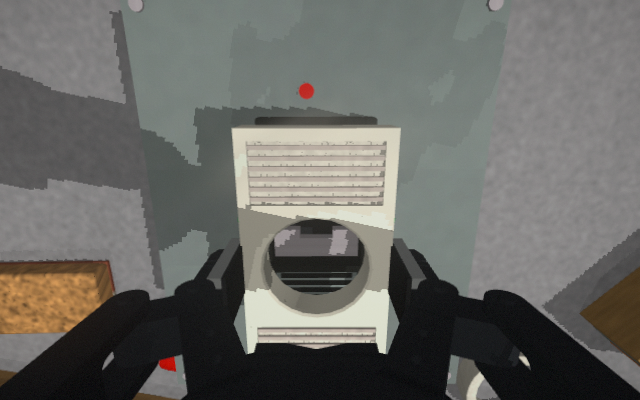

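Run:
```python
from h import *
im=cv2.imread('pics/w6.png'); crop(im,225,200,190,130,4,'pics/w6c.png')
hsv=cv2.cvtColor(im,cv2.COLOR_BGR2HSV)
m=cv2.inRange(hsv,(0,120,90),(8,255,255))|cv2.inRange(hsv,(172,120,90),(180,255,255))
n,l,st,c=cv2.connectedComponentsWithStats(m)
for i in range(1,n):
    if st[i,4]>20: print(st[i],c[i])
```

```text
[299  83  15  16 192] [306.   90.5]
[159 357  17  15 188] [167.81914894 363.80851064]
```

View pics/w6c.png

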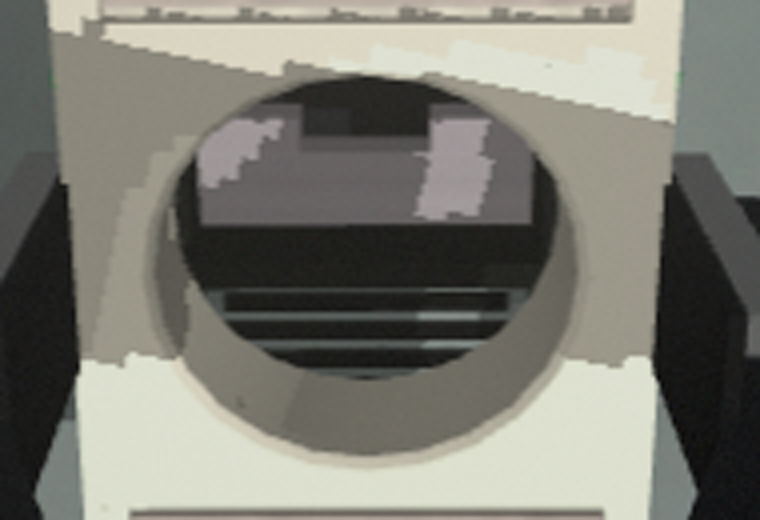

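Run:
```python
from h import *
s=env.get_state(); T=tcpT(s); print(s['tcp_pos'],az(s))
a=np.radians(13.8); E=np.array([[np.cos(a),-np.sin(a)],[np.sin(a),np.cos(a)]])
def f(px,z):
    p=unproj('wrist',px,z,s); 
    for u,q in zip(px,p): print(u,z,q[:2].round(4),'tool',(T[:3,:3].T@(q-T[:3,3])*1000).round(1),'rel ext est',((q[:2]-[.578,-.0075])@E*1000).round(1))
f([(136,4),(496,4),(306,90.5)],.1)
f([(255,117),(378,117)],.112)
f([(225+198/4,256),(225+532/4,256)],.1)
f([(234,128),(400,127)],T[2,3]+.0175)
```

```text
[ 0.58047379 -0.00673441  0.13671641] 103.54576232322843
(136, 4) 0.1 [ 0.4895 -0.12  ] tool [-115.    36.6  -88.8] rel ext est [-112.8  -88.1]
(496, 4) 0.1 [0.4482 0.0512] tool [-115.    36.6   87.3] rel ext est [-112.   88.]
(306, 90.5) 0.1 [ 0.5088 -0.0302] tool [-75.2  36.7  -6. ] rel ext est [-72.6  -5.5]
(255, 117) 0.112 [ 0.5274 -0.0519] tool [-62.2  24.7 -31.5] rel ext est [-59.7 -31.1]
(378, 117) 0.112 [0.5129 0.0085] tool [-62.2  24.7  30.6] rel ext est [-59.5  31. ]
(274.5, 256) 0.1 [ 0.6075 -0.0271] tool [ 21.5  36.7 -26.1] rel ext est [ 24.  -26.1]
(358.0, 256) 0.1 [0.5955 0.0227] tool [21.5 36.7 25.1] rel ext est [24.2 25.1]
(234, 128) 0.15421641408407616 [ 0.5292 -0.052 ] tool [-60.4 -17.5 -32. ] rel ext est [-58.  -31.6]
(400, 127) 0.15421641408407616 [0.514  0.0095] tool [-60.8 -17.6  31.4] rel ext est [-58.1  31.8]
```

```bash
python3 -m inch '[[[-2.5,8,0,0],[-2.5,16,0,0],[-2.5,20,0,0],[-2.5,23,0,0],[-2.5,24,0,0],[-2.5,24,0,0],[-2.5,24,0,0],[-2.5,24,0,0],[-2.5,24,0,0],[-2.5,24,0,0]]]'
python3 - <<'E'
from h import *
for i in range(3): im=env.read_camera('wrist'); s=env.get_state(); print(s['tcp_pos'],az(s),s['wrist_force'])
cv2.imwrite('pics/w7.png',im)
E
```

```text
clock: 6.75
tcp_pos: [0.5778, -0.0073, 0.1125]
orientation: [-0.702, 0.702, 0.083, -0.083]
wrist_force: [-0.2, -0.7, -0.3]
finger_gap: 0.0626
[ 0.57780555 -0.00728519  0.11243903] 103.53424041144987 [ 0.44625183  0.1756173  -0.6525203 ]
[ 0.57775521 -0.00727402  0.11239987] 103.53547432000411 [ 0.61754888  0.69072069 -0.77623166]
[ 0.5777413  -0.00725251  0.11235355] 103.53616999556105 [-0.01884532  0.31053199 -0.68691418]
```

View pics/w7.png

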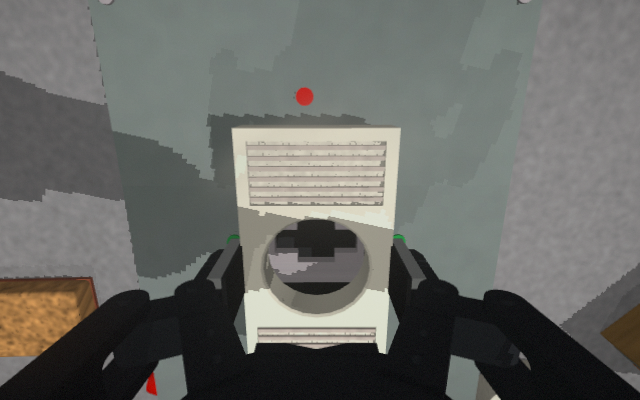

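```bash
python3 -m inch '[[[0,1,0,0],[0,2,0,0],[0,2.5,0,0],[0,3,0,0],[0,3,0,0],[0,3,0,0]]]'
python3 - <<'E'
from h import *
s=env.get_state(); T=tcpT(s)
im=env.read_camera('wrist'); cv2.imwrite('pics/w8.png',im)
hsv=cv2.cvtColor(im,cv2.COLOR_BGR2HSV)
for lo,hi in [((50,120,60),(80,255,255)),((0,150,90),(8,255,255))]:
    n,l,st,c=cv2.connectedComponentsWithStats(cv2.inRange(hsv,lo,hi))
    for i in range(1,n):
        if st[i,4]>15:
            q=unproj('wrist',[c[i]],.1,s)[0]; print(st[i],c[i],q,(T[:3,:3].T@(q-T[:3,3])*1000).round(1))
E
```

```text
clock: 7.5
tcp_pos: [0.5778, -0.0073, 0.1096]
orientation: [-0.702, 0.702, 0.083, -0.083]
wrist_force: [-1.2, 0.4, 4.5]
finger_gap: 0.0623
[226 237  10   8  20] [229.  239.7] [ 0.58673202 -0.05165966  0.1       ] [ -1.7   9.6 -45.2]
[396 237  11   8  23] [402.56521739 239.52173913] [0.56579706 0.03474838 0.1       ] [-1.8  9.6 43.7]
[296  87  17  18 244] [303.95081967  95.92622951] [ 0.50890627 -0.03015812  0.1       ] [-72.3   9.6  -6.1]
[ 89 288   6  21  21] [ 91.47619048 298.        ] [ 0.63716364 -0.11731857  0.1       ] [  32.     9.6 -120.9]
[145 375  10  23 135] [149.02962963 387.59259259] [ 0.69045833 -0.08145595  0.1       ] [ 92.2   9.7 -98.5]
```

```bash
python3 -m inch '[[[0,0,0,0],[0,0,0,0],[0,0,0,0],[0,0,0,0],[0,-20,0,0],[0,-50,0,0],[0,-90,0,0],[0,-90,0,0],[0,-90,0,0],[0,-90,0,0]]]' 85 50
python3 - <<'E'
from h import *
s=env.get_state(); print(s['tcp_pos'],az(s),s['joint_pos'].round(2))
cv2.imwrite('pics/w9.png',env.read_camera('wrist'))
print(mv(s,[.4225,-.2538,.2],160.5))
E
```

```text
clock: 8.55
tcp_pos: [0.5771, -0.0072, 0.1982]
orientation: [0.702, -0.702, -0.083, 0.084]
wrist_force: [0.4, 0.2, 1.2]
finger_gap: 0.085
[ 0.57711345 -0.00721147  0.19819734] 103.53191870738519 [-0.15  0.33 -0.01  1.23  0.   -0.39]
(array([-208. ,   -1.6, -203.6]), np.float64(-57.0))
```

View pics/w9.png

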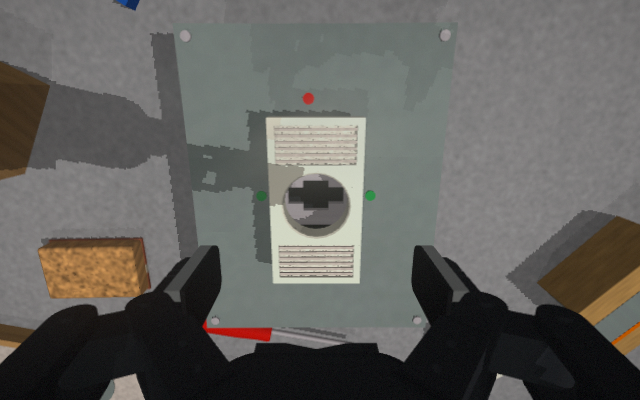

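```bash
cat > meas.py <<'E'
from h import *
def rel(s,px,z):
    T=tcpT(s); p=unproj('wrist',px,z,s); return (p-T[:3,3])@T[:3,:3]*1000, p
E
python3 - <<'E'
from meas import *
s=env.get_state()
for n,px,z in [('filt',[(266,118),(366,118),(359,283),(273,283)],.128),('green',[(261,196),(370,195.5)],.1),('sock',[(316,194.5)],.1),('corn',[(185,35),(445,35),(215,321),(417,321)],.1)]:
    r,p=rel(s,px,z); print(n,r.mean(0).round(1),p.mean(0).round(4)); print(r[:,[0,2]].round(1).tolist())
E
```

```text
filt [ 0.7 69.8 -0.7] [ 0.5775 -0.0076  0.128 ]
[[-59.1, -32.8], [-59.1, 31.4], [60.6, 31.3], [60.6, -32.6]]
green [ 1.4 97.8 -1.1] [ 0.5782 -0.0079  0.1   ]
[[1.6, -43.4], [1.2, 41.2]]
sock [ 0.3 97.8 -0.7] [ 0.5771 -0.0077  0.1   ]
[[0.3, -0.7]]
corn [ 1.5 97.8 -1. ] [ 0.5783 -0.0077  0.1   ]
[[-111.8, -89.1], [-111.9, 86.3], [114.8, -88.4], [114.9, 87.1]]
```

```bash
python3 -m inch '[[[-35,0,-34,-8],[-70,0,-68,-16],[-105,0,-102,-25],[-140,0,-136,-33],[-175,20,-170,-41],[-208,40,-204,-50],[-208,48,-204,-57],[-208,48,-204,-57],[-208,48,-204,-57],[-208,48,-204,-57]]]'
python3 - <<'E'
from h import *
s=env.get_state(); print(s['tcp_pos'],az(s),s['joint_pos'].round(2))
cv2.imwrite('pics/w10.png',env.read_camera('wrist'))
E
```

```text
clock: 9.6
tcp_pos: [0.4229, -0.2539, 0.1506]
orientation: [0.578, -0.577, -0.408, 0.408]
wrist_force: [-0.0, 0.0, -0.4]
finger_gap: 0.0851
[ 0.42290444 -0.25392781  0.1505771 ] 160.47551157674684 [-0.7   0.2  -0.31  1.07  0.   -1.93]
```

View pics/w10.png

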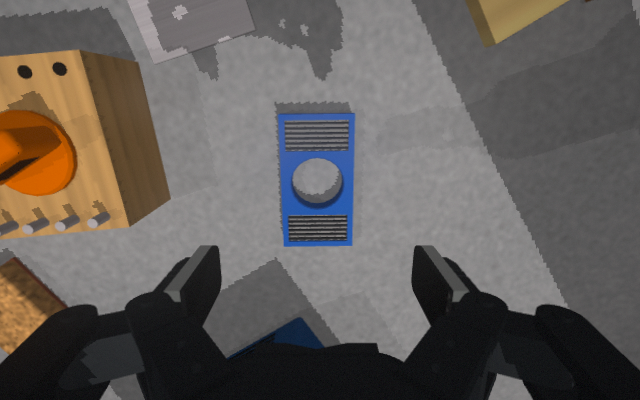

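Run:
```python
from meas import *
s=env.get_state()
r,p=rel(s,[(278,113),(354,113),(352,245),(284,246)],.016); print(r.round(1),r.mean(0),p.mean(0))
print(np.degrees(np.arctan2(*(r[0]-r[3])[[2,0]])),np.degrees(np.arctan2(*(r[1]-r[2])[[2,0]])))
r,p=rel(s,[(138,62),(170,200)],.07); print(r)
```

```text
[[-59.8 134.9 -31.5]
 [-59.8 134.9  31.8]
 [ 60.4 135.   33.9]
 [ 61.5 135.  -29.9]] [  0.58449897 134.94641291   1.06754219] [ 0.42241283 -0.25289017  0.016     ]
-179.21068003555635 -179.0102113042805
[[ -93.29695879   80.8438995  -113.64965174]
 [  -0.76599717   80.88431491 -105.23503399]]
```

```bash
python3 -m inch '[[[0.5,40,1,-1],[0.5,80,1,-1],[0.5,115,1,-1],[0.5,135,1,-1],[0.5,147,1,-1],[0.5,152,1,-1],[0.5,152,1,-1],[0.5,152,1,-1],[0.5,152,1,-1]]]' 85 50;  python3 -m inch '[[[0,0,0,0],[0,0,0,0],[0,0,0,0],[0,0,0,0],[0,0,0,0]]]' 55 50; python3 -m inch '[[[0,-20,0,0],[0,-60,0,0],[0,-110,0,0],[0,-160,0,0],[0,-200,0,0],[0,-200,0,0],[0,-200,0,0],[0,-200,0,0]]]'
python3 - <<'E'
from h import *
s=env.get_state(); print(s['tcp_pos'],az(s),s['joint_pos'].round(2))
cv2.imwrite('pics/w11.png',env.read_camera('wrist'))
print(mv(s,[.5778,-.0076,.2],103.5))
E
```

```text
clock: 10.55
tcp_pos: [0.4234, -0.2542, 0.0004]
orientation: [-0.573, 0.575, 0.414, -0.413]
wrist_force: [-0.9, -0.6, -0.4]
finger_gap: 0.0849
clock: 11.05
tcp_pos: [0.423, -0.2539, 0.0003]
orientation: [-0.573, 0.574, 0.413, -0.413]
wrist_force: [-0.6, 0.7, 6.0]
finger_gap: 0.0623
clock: 11.85
tcp_pos: [0.4217, -0.2528, 0.1979]
orientation: [0.575, -0.573, -0.413, 0.413]
wrist_force: [0.3, 0.2, -1.7]
finger_gap: 0.0622
[ 0.42165424 -0.25284805  0.19791618] 161.53195802292277 [-0.7   0.17 -0.23  1.18  0.   -1.95]
(array([282.1,  -2. , -70.4]), np.float64(58.0))
```

View pics/w11.png

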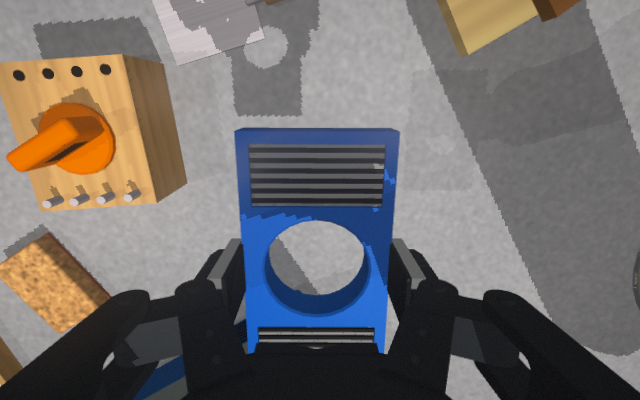

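```bash
python3 - <<'E'
from meas import *
s=env.get_state()
r,p=rel(s,[(236,129),(399,129)],s['tcp_pos'][2]+.0157); print(r.round(1))
E
python3 -m inch '[[[40,0,-10,8],[80,0,-20,16],[120,0,-30,24],[160,0,-40,32],[200,0,-50,41],[240,0,-60,50],[282,0,-70,58],[282,20,-70,58],[282,35,-70,58],[282,35,-70,58]]]'; python3 -m inch '[[[0,0,0,0],[0,0,0,0],[0,0,0,0],[0,0,0,0],[0,0,0,0],[0,0,0,0]]]'
python3 - <<'E'
from h import *
s=env.get_state(); print(s['tcp_pos'],az(s),s['joint_pos'].round(2))
cv2.imwrite('pics/w12.png',env.read_camera('wrist'))
E
```

```text
[[-60.  -15.9 -30.7]
 [-60.  -15.7  32.5]]
clock: 12.9
tcp_pos: [0.5755, -0.0072, 0.1599]
orientation: [0.703, -0.701, -0.081, 0.087]
wrist_force: [-0.4, -0.5, -1.6]
finger_gap: 0.0626
clock: 13.5
tcp_pos: [0.5783, -0.0083, 0.1647]
orientation: [-0.702, 0.702, 0.083, -0.083]
wrist_force: [-0.1, 0.5, -1.4]
finger_gap: 0.0623
[ 0.57830816 -0.00833537  0.16465775] 103.52012291833174 [-0.15  0.35 -0.07  1.15  0.   -0.39]
```

View pics/w12.png

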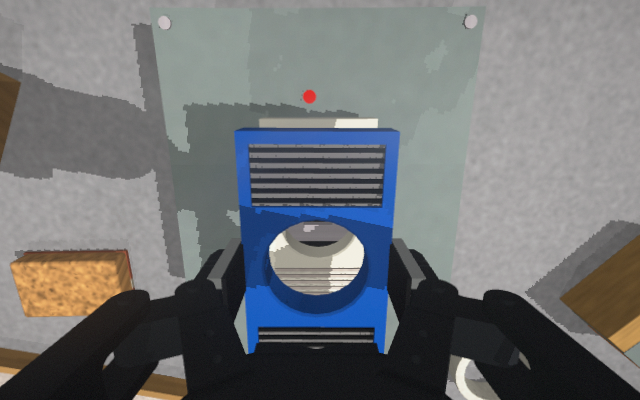

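Run:
```python
from meas import *
s=env.get_state()
for px,z in [([(259.5,118.5),(378.5,118.5)],.128),([(236,129),(399,130)],s['tcp_pos'][2]+.0157),([(165,22),(470,21),(309,96.5)],.1)]:
    r,p=rel(s,px,z); print(r.round(1).tolist(),p.round(4)[:,:2].tolist())
```

```text
[[-60.8, 36.5, -31.3], [-60.8, 36.5, 33.1]] [[0.5265, -0.0529], [0.5114, 0.0097]]
[[-59.8, -15.7, -31.7], [-59.5, -15.7, 31.5]] [[0.5275, -0.0531], [0.513, 0.0085]]
[[-112.9, 64.5, -87.4], [-113.4, 64.5, 87.6], [-72.3, 64.5, -5.0]] [[0.489, -0.1197], [0.4476, 0.0504], [0.5091, -0.0301]]
```

```bash
python3 -m inch '[[[-0.8,10,0.5,0],[-0.8,20,0.5,0],[-0.8,28,0.5,0],[-0.8,32,0.5,0],[-0.8,34,0.5,0],[-0.8,35,0.5,0],[-0.8,36,0.5,0],[-0.8,36,0.5,0],[-0.8,36,0.5,0],[-0.8,36,0.5,0]]]'; python3 -m inch '[[[0,0,0,0],[0,0,0,0],[0,0,0,0]]]'
```

```text
clock: 14.55
tcp_pos: [0.5774, -0.0079, 0.1285]
orientation: [-0.702, 0.702, 0.083, -0.083]
wrist_force: [0.2, -0.3, -1.2]
finger_gap: 0.0621
clock: 14.85
tcp_pos: [0.5774, -0.0079, 0.1285]
orientation: [-0.702, 0.702, 0.083, -0.083]
wrist_force: [0.1, 0.7, 0.8]
finger_gap: 0.0626
```

```bash
python3 -m inch '[[[0,0.5,0,0],[0,1,0,0],[0,1,0,0],[0,1,0,0]]]'
python3 - <<'E'
from h import *
cv2.imwrite('pics/w13.png',env.read_camera('wrist'))
E
```

```text
clock: 15.25
tcp_pos: [0.5774, -0.0079, 0.1276]
orientation: [-0.702, 0.702, 0.083, -0.083]
wrist_force: [-0.2, -0.5, 1.5]
finger_gap: 0.0626
```

View pics/w13.png

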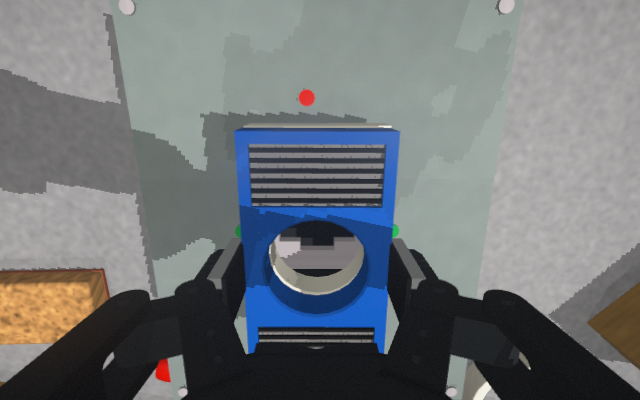

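```bash
python3 -m inch '[[[0,0,0,0],[0,0,0,0],[0,0,0,0],[0,0,0,0],[0,-20,0,0],[0,-50,0,0],[0,-90,0,0],[0,-90,0,0],[0,-90,0,0],[0,-90,0,0]]]' 85 50
python3 - <<'E'
from h import *
s=env.get_state(); print(s['tcp_pos'],az(s),s['joint_pos'].round(2))
cv2.imwrite('pics/w14.png',env.read_camera('wrist'))
E
```

```text
clock: 16.3
tcp_pos: [0.5767, -0.0078, 0.2162]
orientation: [0.702, -0.702, -0.083, 0.084]
wrist_force: [-0.3, -0.3, -0.3]
finger_gap: 0.0853
[ 0.57669634 -0.00780407  0.21623871] 103.5344597184101 [-0.15  0.32  0.02  1.27  0.   -0.39]
```

View pics/w14.png

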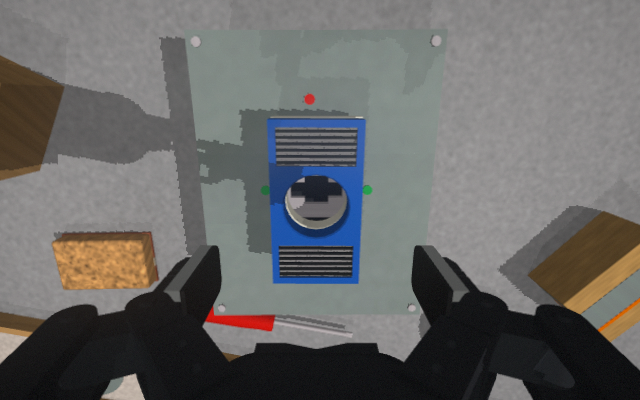

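Run:
```python
from meas import *
s=env.get_state()
for px,z in [([(267.5,119.5),(365.5,119),(358.5,283),(273,283)],.144),([(265,190),(368,190)],.1),([(196,41),(436,41),(221.5,308),(411,308)],.1)]:
    r,p=rel(s,px,z); print(r[:,[0,2]].round(1).tolist(),r.mean(0).round(1),p.mean(0).round(4))
# knob handle estimate, two static views
print(unproj('wrist',[(318,190)],.1,s))
```

```text
[[-58.1, -32.2], [-58.4, 31.4], [61.8, 31.2], [61.8, -32.9]] [ 1.8 71.8 -0.6] [ 0.5782 -0.0079  0.144 ]
[[1.8, -43.1], [1.8, 42.5]] [  1.8 115.8  -0.3] [ 0.578  -0.0076  0.1   ]
[[-110.9, -88.2], [-111.0, 86.8], [114.8, -87.9], [114.9, 87.0]] [  1.9 115.8  -0.6] [ 0.5782 -0.0078  0.1   ]
[[ 0.57767865 -0.00636948  0.1       ]]
```

Run:
```python
from h import *
b=cv2.imread('pics/side0.png');crop(b,370,205,80,60,10,'pics/c4.png')
p=unproj('scene',np.array([(205,335),(290,375)])/6-.4+[220,210],.11); print(p, np.degrees(np.arctan2(*(p[1]-p[0])[1::-1])))
```

```text
[[ 0.57252755 -0.35407674  0.11      ]
 [ 0.61552021 -0.34379123  0.11      ]] 13.454484119050525
```

View pics/c4.png

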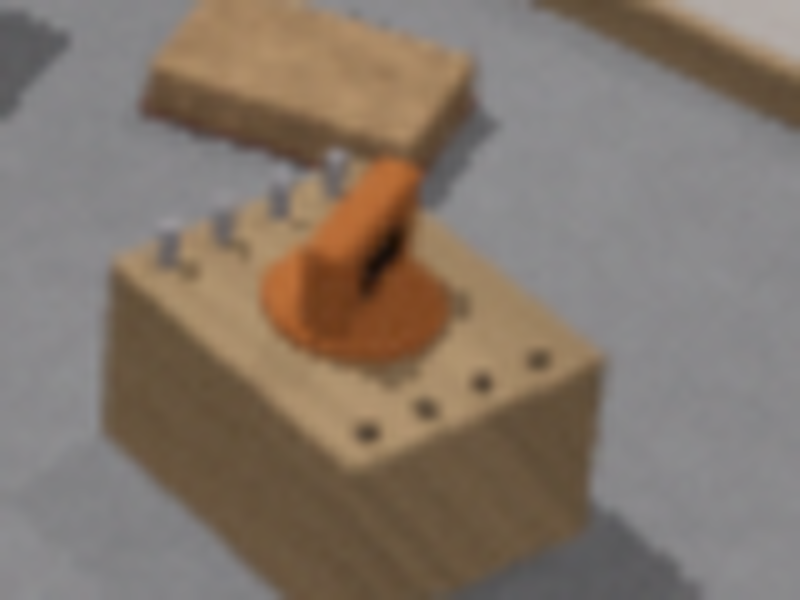

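Run:
```python
from h import *
s=env.get_state(); print(mv(s,[.588,-.348,.215],103.5))
```

```text
(array([ -68.4,    0.6, -333.5]), np.float64(0.0))
```

```bash
python3 -m inch '[[[-10,0,-48,0],[-20,0,-96,0],[-30,0,-144,0],[-40,0,-192,0],[-50,0,-240,0],[-60,0,-288,0],[-68,0,-333,0],[-68,0,-333,0],[-68,0,-333,0],[-68,0,-333,0]]]' 70
python3 - <<'E'
from h import *
env.read_camera('wrist');env.read_camera('wrist')
s=env.get_state(); print(s['tcp_pos'],az(s),s['joint_pos'].round(2))
cv2.imwrite('pics/w15.png',env.read_camera('wrist'))
E
```

```text
clock: 17.35
tcp_pos: [0.5887, -0.3464, 0.2161]
orientation: [0.703, -0.701, -0.083, 0.084]
wrist_force: [0.2, 0.0, 0.1]
finger_gap: 0.0701
[ 0.58918697 -0.34585163  0.21712644] 103.63817456577064 [-0.65  0.54  0.35  1.39  0.   -0.89]
```

View pics/w15.png

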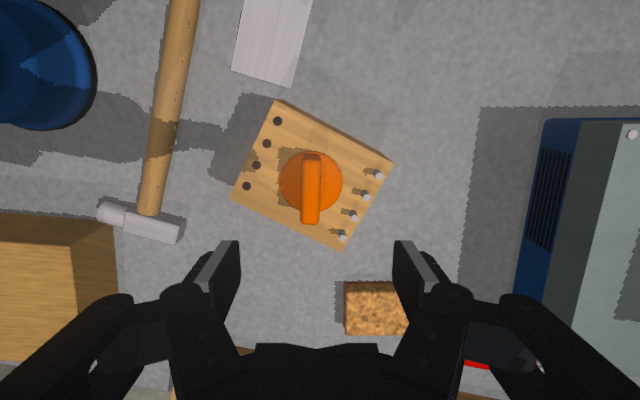

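Run:
```python
from h import *
crop(cv2.imread('pics/w15.png'),260,130,100,120,5,'pics/w15c.png')
```

```text
(no output)
```

View pics/w15c.png

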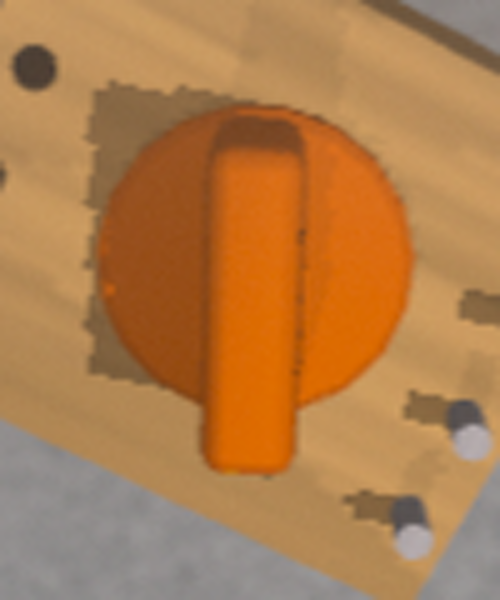

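Run:
```python
from meas import *
s=env.get_state(); print(s['tcp_pos'])
r,p=rel(s,[(311.4,159.8),(310,224.2)],.110); print(r.round(1),p.mean(0)); d=r[1]-r[0]; print(np.degrees(np.arctan2(d[2],d[0])))
r,p=rel(s,[(310.8,181.4)],.076); print(r.round(1),p)
r,p=rel(s,[(342.4,238),(353.8,218)],.085); print(r.round(1))
```

```text
[ 0.58931887 -0.34586173  0.21743319]
[[-25.1 107.4  -4.3]
 [ 28.9 107.4  -5.7]] [ 0.59230744 -0.35023599  0.11      ]
-1.4501228144141354
[[  0.9 141.4  -5.4]] [[ 0.59147531 -0.35087355  0.076     ]]
[[ 52.5 132.4  23.6]
 [ 32.8 132.4  33.5]]
```

```bash
python3 -m inch '[[[1.4,10,-5.2,1.4],[1.4,45,-5.2,1.4],[1.4,80,-5.2,1.4],[1.4,110,-5.2,1.4],[1.4,125,-5.2,1.4],[1.4,133,-5.2,1.4],[1.4,137,-5.2,1.4],[1.4,137,-5.2,1.4],[1.4,137,-5.2,1.4],[1.4,137,-5.2,1.4]]]' 40 80
python3 - <<'E'
from h import *
s=env.get_state(); print(s['tcp_pos'],az(s),s['joint_pos'].round(2))
cv2.imwrite('pics/w16.png',env.read_camera('wrist'))
E
```

```text
clock: 18.5
tcp_pos: [0.5924, -0.3528, 0.0816]
orientation: [-0.703, 0.704, 0.075, -0.074]
wrist_force: [-0.5, -0.5, 0.4]
finger_gap: 0.0401
[ 0.59239156 -0.35278671  0.08161929] 102.13226792646417 [-0.65  0.6   0.13  1.09  0.   -0.87]
```

View pics/w16.png

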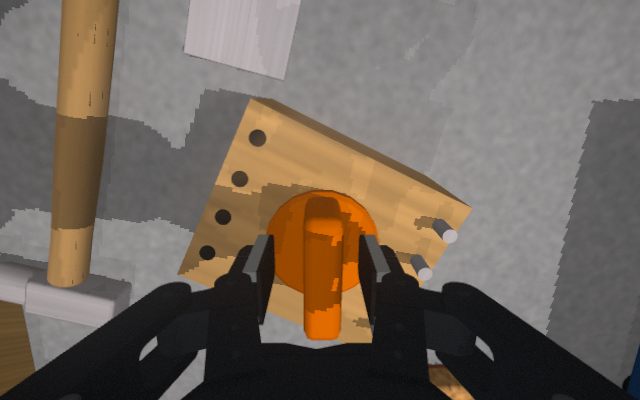

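```bash
python3 - <<'E'
from meas import *
s=env.get_state(); print(s['tcp_pos'])
r,p=rel(s,[(323,219),(322,336)],.110); print(r.round(1))
E
python3 -m inch '[[[0,1,1.5,0],[0,1,1.5,0],[0,1,1.5,0]]]'; python3 -m inch '[[[0,0,0,0],[0,0,0,0],[0,0,0,0],[0,0,0,0],[0,0,0,0],[0,0,0,0]]]' 8 100
```

```text
[ 0.5923009  -0.35271379  0.0814903 ]
[[-27.5 -28.6   2. ]
 [ 25.1 -28.5   1.9]]
clock: 18.85
tcp_pos: [0.5914, -0.3507, 0.0794]
orientation: [0.703, -0.703, -0.075, 0.075]
wrist_force: [-0.1, 0.6, -0.3]
finger_gap: 0.0396
clock: 19.45
tcp_pos: [0.5915, -0.3509, 0.0795]
orientation: [-0.703, 0.703, 0.075, -0.075]
wrist_force: [-0.2, -0.7, 1.9]
finger_gap: 0.0148
```

```bash
python3 -m inch '[[[0,-15,0,0],[0,-40,0,0],[0,-80,0,0],[0,-125,0,0],[0,-170,0,0],[0,-180,0,0],[0,-180,0,0],[0,-180,0,0]]]'
python3 - <<'E'
from meas import *
s=env.get_state(); print(s['tcp_pos'],az(s),s['finger_gap'],s['joint_pos'].round(2))
cv2.imwrite('pics/w17.png',env.read_camera('wrist'))
print(mv(s,[.578,-.0077,.26],-166.2))
E
```

```text
clock: 20.25
tcp_pos: [0.5909, -0.3505, 0.2573]
orientation: [0.704, -0.703, -0.074, 0.075]
wrist_force: [0.4, 0.4, -2.0]
finger_gap: 0.0145
[ 0.5909425  -0.35048235  0.25734458] 102.13536232922169 0.014478591953454877 [-0.65  0.55  0.47  1.49  0.   -0.86]
(array([ 59.4,  -2.1, 337.8]), np.float64(-91.7))
```

View pics/w17.png

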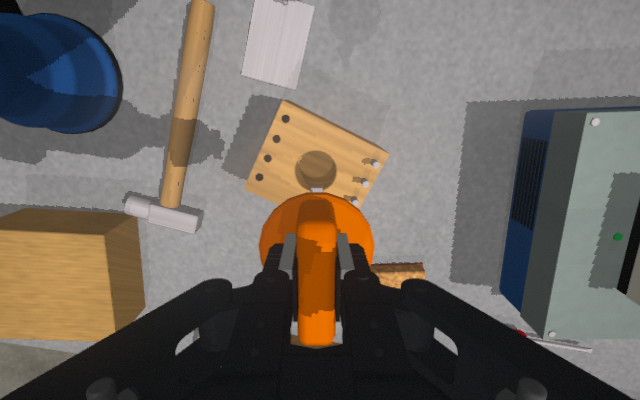

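```bash
python3 - <<'E'
from meas import *
s=env.get_state(); z=s['tcp_pos'][2]
r,p=rel(s,[(316.5,193.5),(259.5,240),(374,240)],z-.0035); print(r.round(1))
r,p=rel(s,[(317,226),(317,345)],z+.0305); print(r.round(1))
E
python3 -m inch '[[[6,0,38,-9],[12,0,76,-18],[18,0,114,-27],[24,0,152,-36],[30,0,190,-45],[36,0,228,-54],[43,0,266,-63],[50,0,304,-72],[59,0,338,-82],[59,0,338,-92]]]'; python3 -m inch '[[[0,0,0,-6],[0,0,0,-6],[0,0,0,-6],[0,0,0,-6],[0,0,0,-6],[0,0,0,-6]]]'
python3 - <<'E'
from meas import *
s=env.get_state(); print(s['tcp_pos'],az(s),s['finger_gap'],s['joint_pos'].round(2))
cv2.imwrite('pics/w18.png',env.read_camera('wrist'))
E
```

```text
[[-28.1   3.6  -0.5]
 [ -4.3   3.4 -28.5]
 [ -4.2   3.6  27.9]]
[[-25.4 -30.4  -0.3]
 [ 27.8 -30.6  -0.3]]
clock: 21.3
tcp_pos: [0.5763, -0.0036, 0.2568]
orientation: [0.462, -0.459, -0.536, 0.537]
wrist_force: [0.5, -1.2, -1.6]
finger_gap: 0.0143
clock: 21.9
tcp_pos: [0.578, -0.0083, 0.2591]
orientation: [-0.435, 0.435, 0.557, -0.557]
wrist_force: [-0.2, -0.1, -1.4]
finger_gap: 0.015
[ 0.57796086 -0.0082844   0.25914608] -165.98869726467788 0.015031930445985733 [-0.15  0.31  0.11  1.37  0.   -1.97]
```

View pics/w18.png

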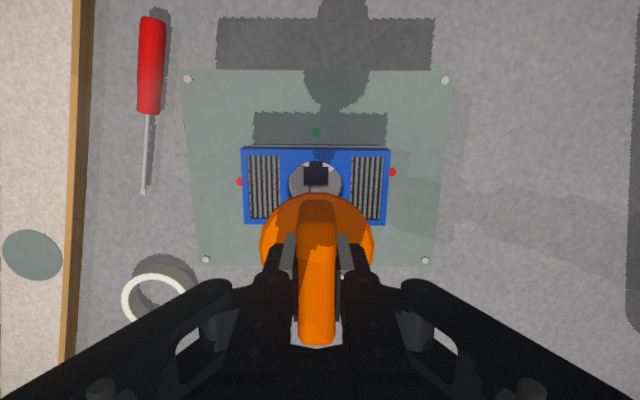

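Run:
```python
from meas import *
s=env.get_state()
for px,z in [([(188,79),(445,80),(206,259.5),(425,260)],.1),([(240,181.5),(392.5,172)],.1),([(243,148.5),(388.5,148.5)],.144)]:
    r,p=rel(s,px,z); print(r[:,[0,2]].round(1).tolist(),r.mean(0).round(1),p.mean(0).round(4))
    d=r[1]-r[0]; print(np.degrees(np.arctan2(d[0],d[2])))
```

```text
[[-87.2, -111.8], [-86.4, 113.8], [88.3, -112.7], [88.8, 112.8]] [  0.9 159.3   0.6] [ 0.5773 -0.0075  0.1   ]
0.20485449349516924
[[5.5, -72.4], [-3.9, 73.5]] [  0.8 159.3   0.5] [ 0.5773 -0.0076  0.1   ]
-3.6805233490275304
[[-32.8, -57.6], [-32.8, 58.5]] [-32.8 115.3   0.4] [ 0.5855 -0.0401  0.144 ]
-0.017315495836089972
```

```bash
python3 -m inch '[[[0,30,0.9,0],[0,60,0.9,0],[0,75,0.9,0],[0,83,0.9,0],[0,87,0.9,0],[0,87,0.9,0],[0,87,0.9,0],[0,87,0.9,0],[0,87,0.9,0],[0,87,0.9,0]]]'
python3 - <<'E'
from meas import *
s=env.get_state(); print(s['tcp_pos'],az(s),s['finger_gap'],s['wrist_force'])
cv2.imwrite('pics/w19.png',env.read_camera('wrist'))
E
```

```text
clock: 22.95
tcp_pos: [0.5774, -0.0082, 0.1728]
orientation: [-0.435, 0.435, 0.558, -0.557]
wrist_force: [0.8, -1.0, -0.2]
finger_gap: 0.0147
[ 0.57737398 -0.00820615  0.17275892] -165.9221489786501 0.014684642921921467 [ 0.77231157 -1.03844854 -0.20527456]
```

View pics/w19.png

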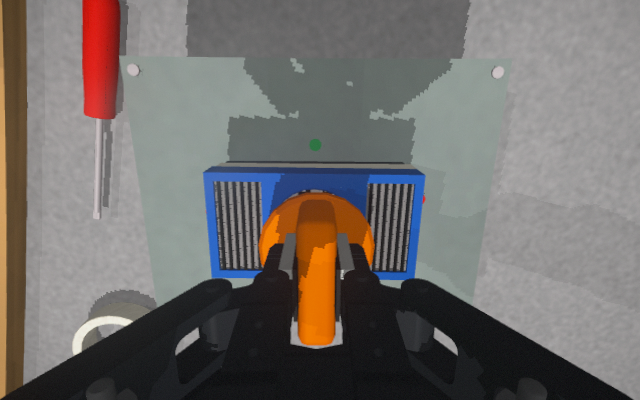

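```bash
python3 - <<'E'
from meas import *
s=env.get_state()
for px,z in [([(134,70),(498,72)],.1),([(315,145)],.1),([(205,170.5),(425,170.5)],.144)]:
    r,p=rel(s,px,z); print(r[:,[0,2]].round(1).tolist(),r.mean(0).round(1),p.mean(0).round(4))
E
python3 -m inch '[[[0,4,0,0],[0,8,0,0],[0,12,0,0],[0,15,0,0],[0,15,0,0],[0,15,0,0],[0,15,0,0]]]'
```

```text
[[-87.6, -112.2], [-86.5, 113.6]] [-87.   72.7   0.7] [ 0.5978 -0.0928  0.1   ]
[[-41.5, 0.0]] [-41.5  72.7   0. ] [ 0.5874 -0.0484  0.1   ]
[[-33.6, -59.3], [-33.7, 59.6]] [-33.7  28.7   0.2] [ 0.5853 -0.0409  0.144 ]
clock: 23.7
tcp_pos: [0.5773, -0.0082, 0.1574]
orientation: [-0.435, 0.435, 0.558, -0.557]
wrist_force: [-0.7, -0.6, -0.7]
finger_gap: 0.0148
```

```bash
python3 -m inch '[[[0,2,0.3,0],[0,4,0.3,0],[0,5,0.3,0],[0,6,0.3,0],[0,6,0.3,0],[0,6,0.3,0],[0,6,0.3,0]]]'; python3 -m inch '[[[0,1,0,0],[0,2,0,0],[0,3,0,0],[0,3,0,0],[0,3,0,0],[0,3,0,0]]]' - 110
```

```text
clock: 24.4
tcp_pos: [0.577, -0.0083, 0.1517]
orientation: [-0.435, 0.435, 0.558, -0.557]
wrist_force: [-1.9, 0.0, 4.1]
finger_gap: 0.0146
clock: 25.0
tcp_pos: [0.577, -0.0083, 0.1493]
orientation: [-0.435, 0.435, 0.558, -0.557]
wrist_force: [-2.4, -0.6, 8.8]
finger_gap: 0.0139
```

```bash
python3 -m inch '[[[0,1,0,0],[0,2,0,0],[0,2.3,0,0],[0,2.3,0,0],[0,2.3,0,0],[0,2.3,0,0]]]'
python3 - <<'E'
from meas import *
s=env.get_state(); print(s['tcp_pos'],az(s),s['finger_gap'],s['wrist_force'],s['joint_pos'].round(2))
cv2.imwrite('pics/w20.png',env.read_camera('wrist'))
E
```

```text
clock: 25.6
tcp_pos: [0.577, -0.0083, 0.1476]
orientation: [-0.434, 0.435, 0.558, -0.557]
wrist_force: [-3.7, 0.1, 12.2]
finger_gap: 0.0146
[ 0.5770303  -0.00830605  0.14757955] -165.91810546706242 0.014563755678332884 [-3.66003456  0.0581751  12.1898091 ] [-0.15  0.35 -0.11  1.11 -0.   -1.97]
```

View pics/w20.png

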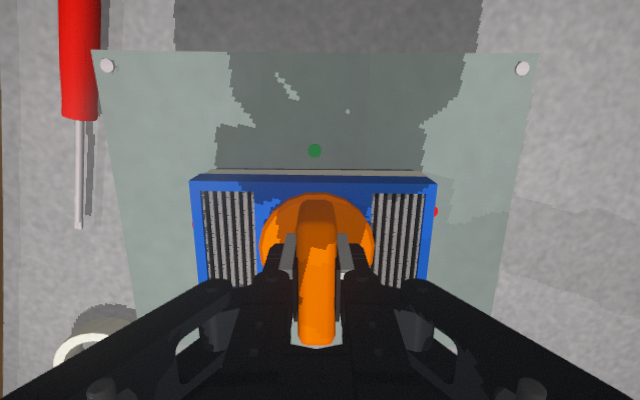

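```bash
python3 -m inch '[[[0,0.5,0,0],[0,0.5,0,2],[0.1,0.5,0.1,6],[0.2,0.5,0.1,10],[0.3,0.5,0.2,15],[0.4,0.5,0.2,20],[0.5,0.5,0.3,25],[0.6,0.5,0.3,30],[0.6,0.5,0.3,30]]]'
python3 - <<'E'
from meas import *
s=env.get_state(); print(s['tcp_pos'],az(s),s['finger_gap'],s['wrist_force'],s['ft_torque'])
cv2.imwrite('pics/w21.png',env.read_camera('wrist'))
E
```

```text
clock: 26.55
tcp_pos: [0.578, -0.0083, 0.1476]
orientation: [-0.564, 0.566, 0.426, -0.424]
wrist_force: [-0.7, -1.0, 12.5]
finger_gap: 0.0143
[ 0.57800013 -0.00828411  0.14762521] 163.9502322183338 0.014272675449173709 [-0.65132035 -0.98220458 12.46084238] [-0.14195437  0.43911891 -0.09452049]
```

View pics/w21.png

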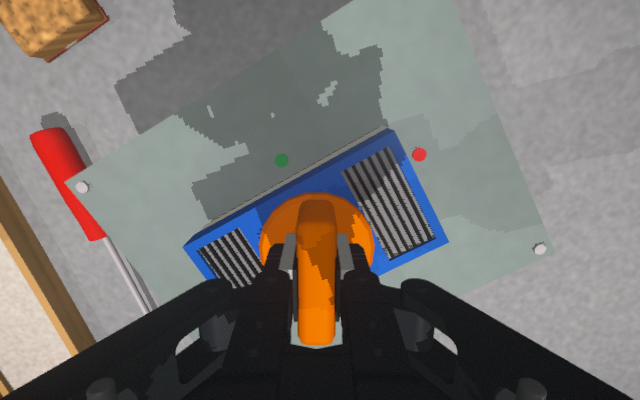

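```bash
python3 -m inch '[[[0,0,0,3],[0.1,0,0.1,9],[0.2,0,0.2,16],[0.3,0,0.3,23],[0.4,0,0.4,30],[0.5,0,0.5,37],[0.6,0,0.6,44],[0.7,0,0.7,50],[0.7,0,0.7,55],[0.7,0,0.7,55]]]'
python3 - <<'E'
from meas import *
for i in range(3):
  env.read_camera('scene'); s=env.get_state(); print(s['tcp_pos'],az(s),s['finger_gap'],s['wrist_force'],s['ft_torque'])
E
```

```text
clock: 27.6
tcp_pos: [0.5778, -0.0074, 0.1477]
orientation: [-0.697, 0.698, 0.118, -0.115]
wrist_force: [0.4, -0.2, 11.9]
finger_gap: 0.0143
[ 0.57777161 -0.0074192   0.14769051] 109.02948447661879 0.014162204594180034 [-0.42682456 -1.55116631 11.79165483] [-0.12857855  0.33329489 -0.14390171]
[ 0.57778596 -0.00737003  0.14768655] 109.04965099974618 0.014569352513399204 [-0.04700671 -0.88616526 13.15512801] [-0.09799326  0.40752804 -0.1328154 ]
[ 0.57774338 -0.00737565  0.14767256] 109.04816660548414 0.014581795668205257 [-0.94978563 -0.12681653 12.30461438] [-0.08192776  0.3071497  -0.15614915]
```

```bash
python3 -m inch '[[[0,0,0,1],[0,0,0,2],[0,0,0,2.5],[0,0,0,2.5],[0,0,0,2.5],[0,0,0,2.5]]]'
python3 - <<'E'
from meas import *
for i in range(3):
  im=env.read_camera('wrist'); s=env.get_state(); print(s['tcp_pos'],az(s),s['finger_gap'],s['wrist_force'],s['ft_torque'])
cv2.imwrite('pics/w22.png',im)
a=env.read_camera('scene');b=env.read_camera('side')
crop(a,260,120,150,150,4,'pics/s22.png');crop(b,250,120,150,130,4,'pics/d22.png')
E
```

```text
clock: 28.35
tcp_pos: [0.5778, -0.0074, 0.1477]
orientation: [-0.699, 0.7, 0.104, -0.101]
wrist_force: [-1.1, -1.1, 11.4]
finger_gap: 0.0146
[ 0.57776725 -0.0074499   0.14768329] 106.64266762544786 0.014233771237965388 [ 0.22914463 -1.11187586 11.7632264 ] [-0.25961662  0.30409904  0.57435877]
[ 0.57774331 -0.00742963  0.14766617] 106.64139652048775 0.0144208528802093 [-0.52210279 -1.52078756 12.53806135] [-0.19700692  0.36060428  0.58545405]
[ 0.5777698  -0.00744634  0.14767576] 106.6418563060964 0.014771405477924932 [-0.42962893 -1.84302882 11.58486086] [-0.18588679  0.33574674  0.6220331 ]
```

View pics/w22.png

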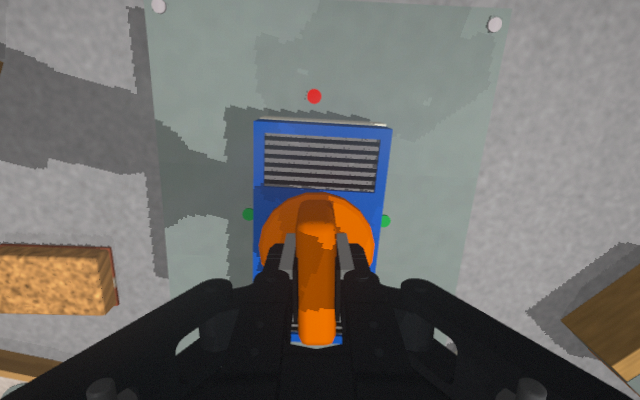

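View pics/d22.png

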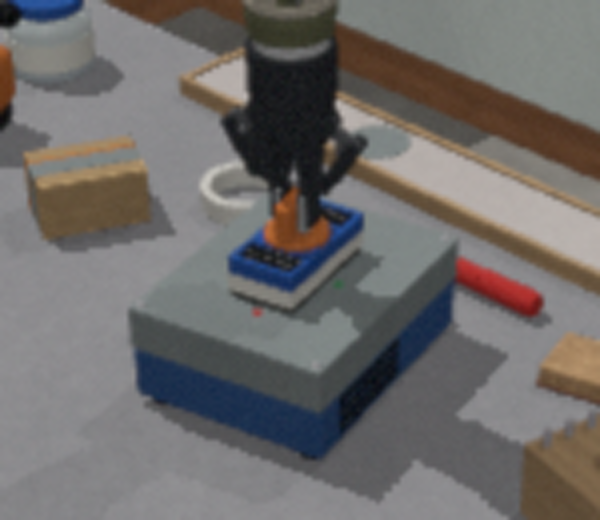

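Run:
```python
from meas import *
import numpy as np
s=env.get_state(); T=tcpT(s); a=np.radians(13.8)
E=np.array([[np.cos(a),-np.sin(a)],[np.sin(a),np.cos(a)]])
for n,px,z in [('blue',[(254,120.5),(391,129)],.139),('corn',[(158,5),(494,24)],.1),('green',[(249,213.5),(385,221)],.1),('red',[(314,96)],.1)]:
    r,p=rel(s,px,z); e=(p[:,:2]-[.578,-.0077])@E*1000; print(n,e.round(1).tolist(),e.mean(0).round(1), np.degrees(np.arctan2(*(e[-1]-e[0])[[0,1]])))
r,p=rel(s,[(316.5,193.5),(259.5,240),(374,240)],s['tcp_pos'][2]-.0035); e=(p[:,:2]-[.578,-.0077])@E*1000; print(e)
crop(cv2.imread('pics/w22.png'),230,90,190,130,4,'pics/w22c.png')
```

```text
blue [[-60.2, -31.8], [-59.5, 31.3]] [-59.8  -0.2] 0.6274399627433329
corn [[-113.1, -88.3], [-112.8, 87.6]] [-112.9   -0.3] 0.0975606571843347
green [[0.0, -42.4], [0.7, 43.0]] [0.4 0.3] 0.4495945720195543
red [[-72.3, -5.2]] [-72.3  -5.2] 0.0
[[-28.3148625   -1.50179592]
 [ -3.018315   -28.35128979]
 [ -5.89999879  27.95273045]]
```

View pics/w22c.png

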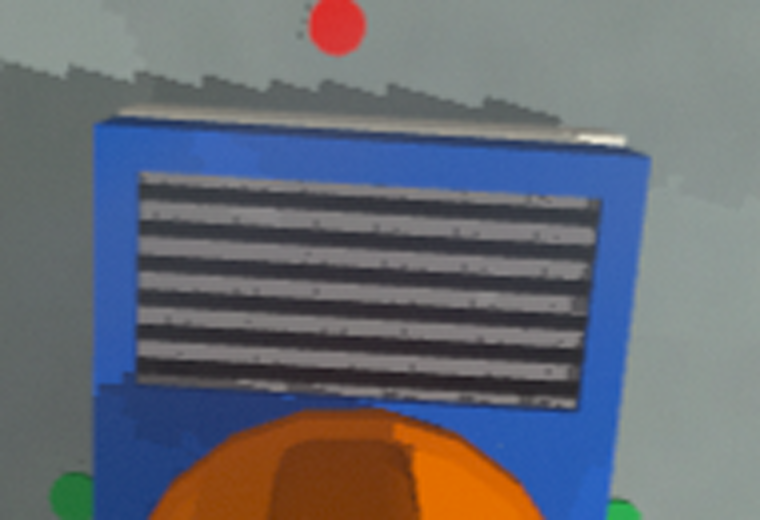

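Run:
```python
from h import *
print(env.get_state()['clock']); env.hand_in()
```

```text
28.6
the job is handed in; nothing more can be done
```

I laid the white filter on the gasket and the blue one on top of it. The knob then went through both, pressed in against the gasket and turned about 87° clockwise to its stop. I handed in at 28.6 s with the knob still gripped at 110 N. Hand-in gives no verdict, so these are only my own measurements:

| Check | Last reading |
|---|---|
| Blue filter on the socket | within about 1 mm and 1° of square (wrist camera) |
| White filter | within about 1 mm when placed; at the end its visible edge was still flush with the blue one |
| Knob centre | within about 1.5 mm of the socket |
| Gasket | pressed about 4.6 mm, from roughly 13 N of push |
| Flange | about 39 mm above the socket |
| Knob at its stop | wrist torque rose from -0.15 to +0.6 N m over the last degrees of turn |
| Handle | about 3° from the extractor's long side |

A sideways force of about 3.7 N showed up while I was pressing the knob in, and it was gone after the turn. None of the checks failed. I did not measure the bystanders' positions at the end, but I had no unexpected contact.

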